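# Slacken the grinder's left-hand lock ring with the pin spanner

### The arm

A 6-joint arm with a two-finger parallel gripper is mounted at the origin on a cart in front of the work surface, level with it; the furniture and walls round the work are solid. World frame = base frame: x ahead of the robot, y to its left, z up, the work surface at z = 0. Lengths are in m, angles in degrees, forces in N, time in s.
With the tool pointing down it reaches from about 0.325 to 0.85 m from the base axis. Payload 15.5 kg.
Tool frame: the origin (TCP) lies midway between the tips of the shut fingers; the grasp point (between the pads) lies 19 mm behind it; y points along the fingers, x is the direction in which the jaws open and shut, and the axes are right-handed (so a half turn about y gives the same grasp; the last joint's range is limited). The gripper opens to 91 mm and grips with 3 to 60 N. Pads are 32 mm wide; open, the fingers measure 118 mm over their backs; the gripper's body (76 mm by 178 mm) begins 60 mm behind the grasp point.
Start: joints at [61.163, 28.281, 77.091, -0, 74.628, -5.472], TCP at [0.248, 0.574, 0.214] pointing down, gripper open.
Joint ranges: [-166.48, 166.48], [-47.26, 123.95], [12.59, 153.08], [-70.14, 250.14], [6.76, 159.57], [-176.63, 176.63]. Speed limits (degrees/s): [108.29, 108.29, 147.25, 172.46, 172.46, 172.46].

### API

Orientations are given as a 3x3 rotation matrix whose columns are the frame's x, y, z axes.
In Python, from bench import ctrl gives the robot as it stands. The module is installed in compiled form; this text tells all that it offers. Calls block until the motion is done:
- ctrl.goto(position, orientation): joint-space move of the TCP to a pose.
- ctrl.move_l(position, vel=0.15, ori=None, contact_N=None): straight line of the TCP; ori=None keeps the orientation; vel is the mean speed in m/s. With contact_N (N) it stops when the force on the tool has changed by that much, and returns True; else False.
- ctrl.movej(angles): joint-space move.
- ctrl.command_gripper(opening): opening from 0.0 (shut) to 1.0 (fully open); the grip force is fixed at half the most; returns when the fingers have stopped.
- ctrl.sleep(seconds).
- ctrl.ik(position, orientation): joint angles nearest the present ones, or None.
- ctrl.read_camera(name): name is "side" or "top"; returns the picture (400x640x3 uint8, blue, green, red); there is no depth.
- ctrl.camera_params(name): a dict with "fx", "fy", "cx", "cy" (pixels), "pose" (4x4, takes a point from camera to world coordinates). Camera axes: x right, y up, looking along -z (the intrinsics and any distortion apply to the point x, -y, -z); pixel columns grow to the right and rows downward; lengths in m; the calibration is good to about 2 mm. A picture is of the moment at which its call begins. camera_params takes no time and is no camera call.
A pose or a line that the arm cannot do raises ctrl.MotionError and nothing moves.
- ctrl.sign_off(): hands the job in, once; it reports no verdict.
Readings, each from a call of its own:
- ctrl.current_t(): time.
- ctrl.current_q(): joint angles.
- ctrl.current_dq(): joint speeds.
- ctrl.current_effort(): joint torques, N m.
- ctrl.current_tool_pos(): TCP position.
- ctrl.current_eef_rot(): TCP orientation.
- ctrl.current_contact_force(): force on the tool from outside, world axes, zero at the start.
- ctrl.current_wrist_torque(): the same for the moment, N m.
- ctrl.current_grip_width(): opening from 0.0 (shut) to 1.0 (fully open).
Only numpy, scipy, OpenCV 4.12 (cv2) and the standard library are available. Lean on these libraries where they do the work, as an engineer would, in place of code of your own. Each camera call takes 0.05 s, during which the arm holds its last target.

### The job

The abrasive disc of the little bench grinder is due for changing. Take the blue-handled pin spanner, set both its pins in the two holes of the steel lock ring and slacken the ring by at least a sixth of a turn; mind that it has a left-hand thread, so it comes loose clockwise seen from above and stands rock solid the other way. Then lay the spanner flat on the worktop, pins down, and let go of it, leaving the jar, the cast dome and the red rubber kidney where they are.

Things in the scene. Friction and masses are not known exactly. Their poses are not given: they have to be found in the camera images.
- grinder: low round bench grinder, fixed: grey housing 180 mm across, black switch box behind it (body +x, reaching 125 mm from the axis, 42 mm high), orange-red abrasive disc, 170 mm across, top face 56 mm above the worktop, which does not turn (spindle locked). Origin on the spindle axis at worktop height, z up.
- lock_ring (a joint): steel lock ring, 96 mm across, 20 mm thick, lying level on the disc; turns about the grinder's vertical axis. Angle in rad: 0 = tight, grows as it turns CLOCKWISE seen from above (loosening), free to 2.6; it cannot go below 0. Turns stiffly (steady friction about 0.6 N m), stays where it is left, no spring, does not rise.
- ring_top (a point): centre of the lock ring's top face, on the axis, 76.5 mm above the worktop; turns with the ring. Its y axis runs along the line of the two holes; its x axis, marked by a white line on the ring, is square to it. The dark spindle end, 26 mm across, stands 4.5 mm proud of the ring's centre.
- hole_a (a point): mouth centre, in the ring's top face, of one of the two straight holes for the spanner's pins: 12 mm wide, 20 mm deep down to the disc, 30 mm from the ring's centre (ring's +y). The holes stand 60 mm apart, centre to centre.
- hole_b (a point): mouth centre of the other hole, 30 mm from the centre on the ring's -y side. The spanner fits either way round.
- spanner: loose pin spanner, 0.18 kg, 187 mm long, lying pins down on its pin tips and handle. Origin midway between the pin tips, at the height of the tips and the handle's underside; +x towards the handle, z up. Steel fork 75 mm wide across y, from x = -12 to 46 mm, 8 mm thick, underside 12 mm above the origin, 45 mm gap between the arms; then an 18 mm wide neck and the blue handle.
- pin_a (a point): tip of one pin, 30 mm from the spanner's origin on its +y side. Pins: round-tipped, 8 mm thick, 12 mm long below the fork, 60 mm apart; 2 mm of play all round in the holes. With the pins fully home the fork lies on the ring: the pin tips and the handle's underside are 12 mm below the ring's top face, and the spanner's x axis is square to the line of the holes.
- pin_b (a point): tip of the other pin, 30 mm from the origin on -y.
- spanner_grip (a point): centre of the spanner's blue handle, 125 mm from the origin along its x, 14 mm above its underside. Handle: x = 75 to 175 mm, 20 mm wide (y), 28 mm high; grip it across y from above.
- slip_jar: bystander: white jar with a blue lid, 65 mm across, 92 mm high; origin at the centre of its underside.
- dome: bystander: white cast half-dome with ridges, about 97 mm across, 51 mm high; origin at the centre of its underside.
- rubber_kidney: bystander: flat red oval of rubber, 52 x 88 x 8 mm; origin at the centre of its underside.

How it is judged:
By the outcome, as a careful person would: the job done as asked, in the order asked, and still so for the second after the job is handed in, with the robot touching nothing.
It also fails if it takes over 56 s, if anything falls off the work surface, if the arm or the gripper's body presses on something with over 40 N, if the wrist force passes 120 N, or if a joint passes its speed limit or range.

## Working session

There is one attempt and no reset: what is moved stays moved. The work goes in short steps, each a Python script; the robot and the scene stay as the last script left them, time stands still between calls to the robot, and variables do not carry over. Pictures are saved under pics/ and viewed, and the job is handed in when it is done.

```bash
mkdir -p pics; python3 - <<'E'
from bench import ctrl
import cv2
for n in("top","side"):
    im=ctrl.read_camera(n);cv2.imwrite(f"pics/{n}0.png",im)
    print(n,ctrl.camera_params(n))
print(ctrl.current_t(),ctrl.current_eef_rot())
E
```

```text
top {'fx': 449.417628340727, 'fy': 449.417628340727, 'cx': 325.5927758485379, 'cy': 191.40193170675383, 'pose': array([[-0.02602714,  0.99274411, -0.11739558,  0.45246739],
       [-0.99926566, -0.02253344,  0.03098994,  0.2278327 ],
       [ 0.02811976,  0.11811595,  0.99260158,  1.14763231],
       [ 0.        ,  0.        ,  0.        ,  1.        ]])}
side {'fx': 511.3501438699212, 'fy': 511.3501438699212, 'cx': 320.80535616411026, 'cy': 202.4722447745858, 'pose': array([[ 0.99227481,  0.0562562 , -0.110571  ,  0.44934504],
       [-0.12357168,  0.36924642, -0.92107932, -0.7358515 ],
       [-0.01098848,  0.92762725,  0.37334559,  0.44741495],
       [ 0.        ,  0.        ,  0.        ,  1.        ]])}
0.1 [[ 3.96562097e-01 -5.50013713e-04 -9.18007735e-01]
 [ 9.18007219e-01 -9.80307206e-04  3.96562461e-01]
 [-1.11804439e-03 -9.99999368e-01  1.16163878e-04]]
```

View pics/top0.png

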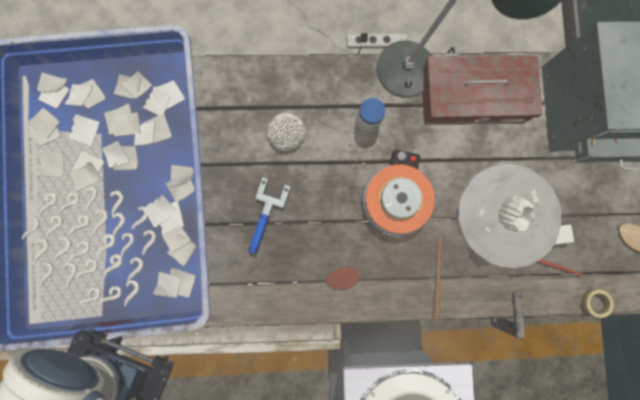

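View pics/side0.png

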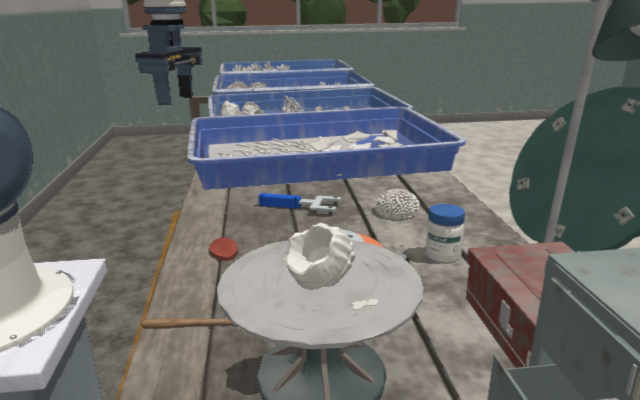

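The top view shows the spanner at about (265,215) with its fork at (272,190). The grinder ring is at (402,198), the dome at (286,132), the jar at (370,115) and the kidney at (342,278). In the side view a throwing wheel hides the grinder. I'll zoom in next.

```bash
python3 - <<'E'
import cv2,numpy as np
a=cv2.imread("pics/top0.png")
c=cv2.resize(a[150:250,350:450],None,fx=4,fy=4,interpolation=cv2.INTER_CUBIC)
d=cv2.resize(a[165:265,220:320],None,fx=4,fy=4,interpolation=cv2.INTER_CUBIC)
cv2.imwrite("pics/z0.png",np.hstack([c,d]))
E
```

```text
(no output)
```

View pics/z0.png

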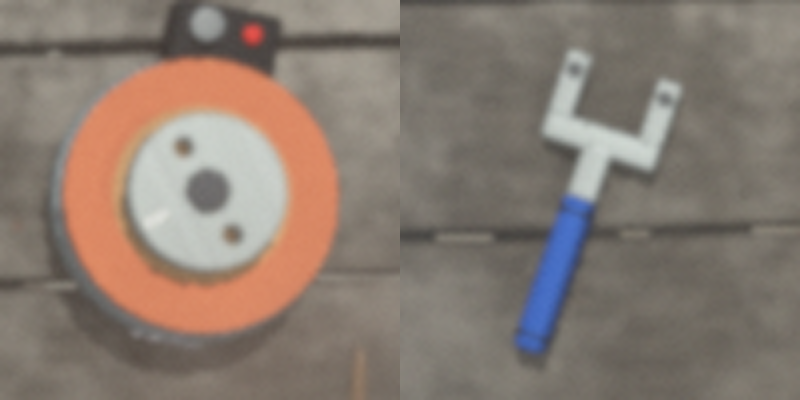

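```bash
cat > h.py <<'E'
import cv2,numpy as np
from bench import ctrl
P={n:ctrl.camera_params(n) for n in("top","side")}
def ray(uv,z,n="top"):
    p=P[n];T=p["pose"];d=np.array([(uv[0]-p["cx"])/p["fx"],-(uv[1]-p["cy"])/p["fy"],-1.])
    d=T[:3,:3]@d;o=T[:3,3];return o+d*(z-o[2])/d[2]
def proj(X,n="top"):
    p=P[n];T=p["pose"];c=T[:3,:3].T@(np.array(X)-T[:3,3])
    return np.array([p["cx"]+p["fx"]*c[0]/-c[2],p["cy"]-p["fy"]*c[1]/-c[2]])
def dark(im,uv,r=4.5):
    "sub-pixel centroid of a dark dot"
    g=cv2.cvtColor(im,cv2.COLOR_BGR2GRAY).astype(float)
    uv=np.array(uv,float);Y,X=np.mgrid[:g.shape[0],:g.shape[1]]
    for _ in range(6):
        m=np.hypot(X-uv[0],Y-uv[1])<r
        ref=np.percentile(g[m],70);w=np.clip(ref-g,0,None)*m
        uv=np.array([(w*X).sum(),(w*Y).sum()])/w.sum()
    return uv
def cent(mask):
    k=max(cv2.findContours(mask.astype(np.uint8),cv2.RETR_EXTERNAL,cv2.CHAIN_APPROX_NONE)[0],key=cv2.contourArea);return k
E
python3 - <<'E'
from h import *
im=cv2.imread("pics/top0.png");hsv=cv2.cvtColor(im,cv2.COLOR_BGR2HSV)
ha=dark(im,(350+184/4-.4,150+146/4-.4));hb=dark(im,(350+233/4-.4,150+234/4-.4))
A,B=ray(ha,.0755),ray(hb,.0755);print("holes",ha,hb,A,B,np.linalg.norm(A-B))
C=(A+B)/2;print("ringC holes",C)
m=cv2.inRange(hsv,(3,110,120),(18,255,255));m[:,:350]=0;m[:,450:]=0
k=cent(m);e=cv2.fitEllipse(cv2.convexHull(k));print("disc",e,ray(e[0],.056))
# ring outline: fill low saturation inside disc
m2=((hsv[...,1]<60)&(hsv[...,2]>100)).astype(np.uint8)
dm=np.zeros(m.shape,np.uint8);cv2.circle(dm,(401,198),28,1,-1)
k=cent(m2*dm);e=cv2.fitEllipse(cv2.convexHull(k));print("ring",e,ray(e[0],.0765))
sp=dark(im,(401.6,197.3),7);print("spindle",sp,ray(sp,.081))
pa=dark(im,(220+(575-400)/4-.4,165+69/4-.4),3.5);pb=dark(im,(220+(665-400)/4-.4,165+99/4-.4),3.5)
a,b=ray(pa,.02),ray(pb,.02);print("pins",pa,pb,a,b,np.linalg.norm(a-b),(a+b)/2)
m=cv2.inRange(hsv,(100,150,80),(125,255,255));m[:,:225]=0;m[:,320:]=0;m[:180]=0;m[270:]=0
k=cent(m);r=cv2.minAreaRect(k);print("handle",r,ray(r[0],.024))
H=ray(r[0],.024);O=(a+b)/2;d=(H-O)[:2];print("dir",np.degrees(np.arctan2(d[1],d[0])),np.linalg.norm(d))
pp=(b-a)[:2];print("perp pins",np.degrees(np.arctan2(pp[1],pp[0])),"holes dir",np.degrees(np.arctan2(*(B-A)[1::-1])))
for n,lo,hi,bx,z in(("jar",(100,120,60),(125,255,255),(355,95,390,128),.092),("kidney",(0,100,60),(8,255,255),(320,262,365,295),.008)):
    q=cv2.inRange(hsv,lo,hi);w=np.zeros_like(q);w[bx[1]:bx[3],bx[0]:bx[2]]=q[bx[1]:bx[3],bx[0]:bx[2]]
    print(n,ray(cv2.minAreaRect(cent(w))[0],z))
print("dome",ray((286,132),.03),"wheel",ray((511,216),.15))
E
```

```text
holes [395.54414361 186.2023249 ] [407.82448103 208.12455261] [0.58808412 0.02490738 0.0755    ] [ 0.53428782 -0.00239792  0.0755    ] 0.06032927304641288
ringC holes [0.56118597 0.01125473 0.0755    ]
disc ((399.8415832519531, 198.41944885253906), (67.76691436767578, 68.46536254882812), 155.3838348388672) [0.56010224 0.011968   0.056     ]
ring ((401.06298828125, 197.7876739501953), (40.124454498291016, 40.31797409057617), 119.70560455322266) [0.55954086 0.01299595 0.0765    ]
spindle [401.46783408 197.43281156] [0.55992356 0.0128833  0.081     ]
pins [265.99012694 183.03385049] [288.76026555 190.42586673] [0.6105102  0.34252639 0.02      ] [0.59042114 0.28548921 0.02      ] 0.06047156560709154 [0.60046567 0.3140078  0.02      ]
handle ((258.0500183105469, 233.35000610351562), (6.008326530456543, 37.31487274169922), 18.434947967529297) [0.48440384 0.36305896 0.024     ]
dir 157.08964226179015 0.1260014474579316
perp pins -109.40276955583487 holes dir -153.08908874777654
jar [0.78426848 0.07305601 0.092     ]
kidney [0.36880467 0.15463809 0.008     ]
dome [0.73876531 0.28952416 0.03      ] wheel [ 0.5053281  -0.21872167  0.15      ]
```

```bash
python3 - <<'E'
from h import *
im=cv2.imread("pics/top0.png");hsv=cv2.cvtColor(im,cv2.COLOR_BGR2HSV)
m=cv2.inRange(hsv,(100,110,60),(125,255,255));m[:,:225]=0;m[:,320:]=0;m[:180]=0;m[270:]=0
ys,xs=np.nonzero(m);W=np.array([ray((x,y),.024)[:2] for x,y in zip(xs,ys)])
c=W.mean(0);u,s,v=np.linalg.svd(W-c);d=v[0]
if d[1]<0:d=-d
print(c,np.degrees(np.arctan2(d[1],d[0])),len(xs));t=(W-c)@d;n=(W-c)@[-d[1],d[0]];print(t.min(),t.max(),n.min(),n.max())
m=((hsv[...,1]<40)&(hsv[...,2]>150)).astype(np.uint8);m[:,:252]=0;m[:,295:]=0;m[:175]=0;m[219:]=0
ys,xs=np.nonzero(m);W=np.array([ray((x,y),.02)[:2] for x,y in zip(xs,ys)])
for ang in(157,159,160.6,162):
    d=np.array([np.cos(np.radians(ang)),np.sin(np.radians(ang))]);n=np.array([-d[1],d[0]])
    t=(W-c)@d;q=(W-c)@n;print(ang,t.min(),t.max(),q.min(),q.max(),(q.min()+q.max())/2)
E
```

```text
[0.4846503  0.36316226] 160.18761571150614 301
-0.048254318982795336 0.0481429891675535 -0.00995560130629491 0.009776221219046038
157 -0.13886572588459273 -0.05114551519414946 -0.04440841219166815 0.031033086790593568 -0.00668766270053729
159 -0.1380530700708602 -0.051402374675911286 -0.040047035636851865 0.03428741384550163 -0.0028798108956751174
160.6 -0.1385807071846657 -0.0515055394272245 -0.03668385605265133 0.03686098690183457 8.856542459162106e-05
162 -0.1393228243206843 -0.0514192717751566 -0.03415908979772727 0.0399551599951648 0.002898035098718766
```

```bash
cat >> h.py <<'E'
def R(handle):
    "tool down, jaws across a handle pointing along world angle (deg)"
    a=np.radians(handle-90);x=np.array([np.cos(a),np.sin(a),0]);y=np.array([0,0,-1.]);return np.column_stack([x,y,np.cross(x,y)])
def u(a): a=np.radians(a);return np.array([np.cos(a),np.sin(a)])
E
python3 - <<'E'
from h import *
c=np.array([.4846,.3631]);o=R(160.4)
for hd in(160.4,117,77,37): 
    p=np.r_[np.array([.56,.0125])+.125*u(hd),.1]; print(hd,ctrl.ik(p,R(hd)))
ctrl.goto(np.r_[c,.09],o)
ctrl.move_l(np.r_[c,.004],vel=.08,contact_N=8)
print(ctrl.current_tool_pos(),ctrl.current_contact_force())
ctrl.command_gripper(0.0);print(ctrl.current_grip_width()*91)
z=ctrl.current_tool_pos();print(z)
ctrl.move_l(np.r_[z[:2],.14],vel=.12)
print(ctrl.current_tool_pos(),ctrl.current_contact_force(),ctrl.current_wrist_torque(),ctrl.current_grip_width()*91,ctrl.current_t())
for n in P: cv2.imwrite(f"pics/{n}1.png",ctrl.read_camera(n))
E
```

```text
160.4 [-6.70121404e-01  2.39661787e+01  1.09291255e+02 -2.54444375e-14
  4.67425660e+01 -7.10701214e+01]
117 [ 7.22503180e+00  2.83829568e+01  9.94754849e+01 -2.54444375e-14
  5.21415583e+01 -1.97749682e+01]
77 [ 7.19298019e+00  3.38304908e+01  8.73087146e+01 -2.54444375e-14
  5.88607947e+01  2.01929802e+01]
37 [ 2.43622453 38.10475274 77.71465972  0.         64.18058754 55.43622453]
[0.48493022 0.36331091 0.0045195 ] [-0.38246913 -0.26827744  0.08833238]
19.74532851523193
[0.48459749 0.36311495 0.00399235]
[0.4842132  0.36286681 0.13926838] [-0.02958008 -0.62428983 -2.85061456] [0.08337586 0.06339662 0.04723987] 19.97691740851922 4.975
```

View pics/top1.png

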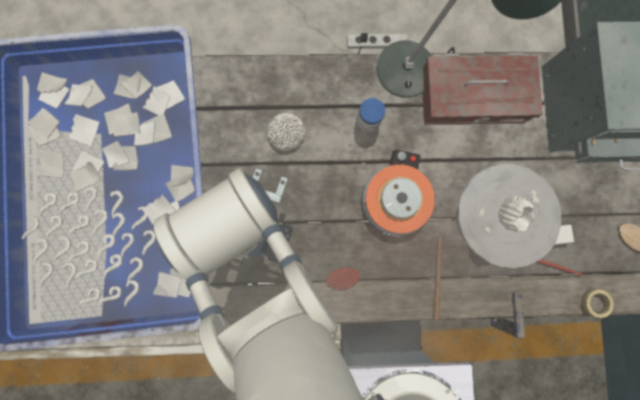

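View pics/side1.png

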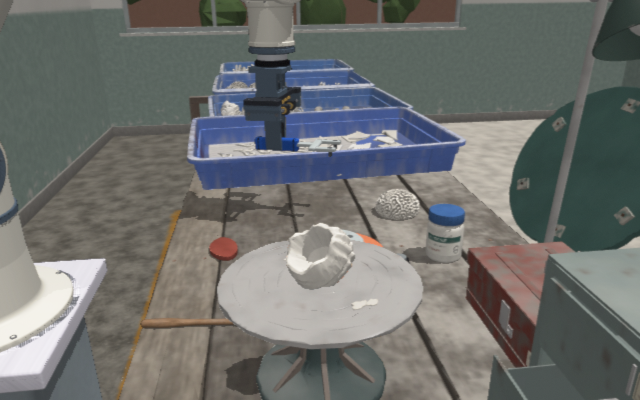

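Spanner is held level with the grip at 20 mm. The top view shows its two fork arm ends at about (257,178) and (281,185). Next I'll hover over the ring and look.

```bash
python3 - <<'E'
from h import *
C=np.array([.5598,.0127]);hd=116.9
ctrl.goto(np.r_[C+.125*u(hd),.15],R(hd))
ctrl.move_l(np.r_[C+.125*u(hd),.105],vel=.1)
ctrl.sleep(.3)
print(ctrl.current_tool_pos(),C+.125*u(hd),ctrl.current_eef_rot()[:,0],R(hd)[:,0],ctrl.current_t())
for n in P: cv2.imwrite(f"pics/{n}2.png",ctrl.read_camera(n))
a=cv2.imread("pics/top2.png");c=cv2.resize(a[150:250,350:450],None,fx=5,fy=5,interpolation=cv2.INTER_CUBIC);cv2.imwrite("pics/z2.png",c)
E
```

```text
[0.50351223 0.12419771 0.10543873] [0.50324566 0.12417469] [8.91783513e-01 4.52461727e-01 7.42561695e-04] [0.89179753 0.45243471 0.        ] 6.925
```

View pics/z2.png

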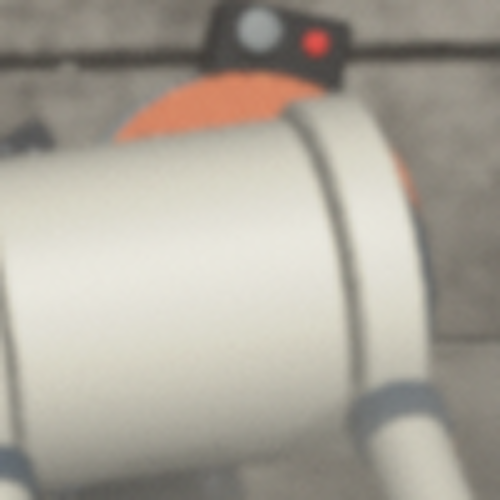

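View pics/top2.png

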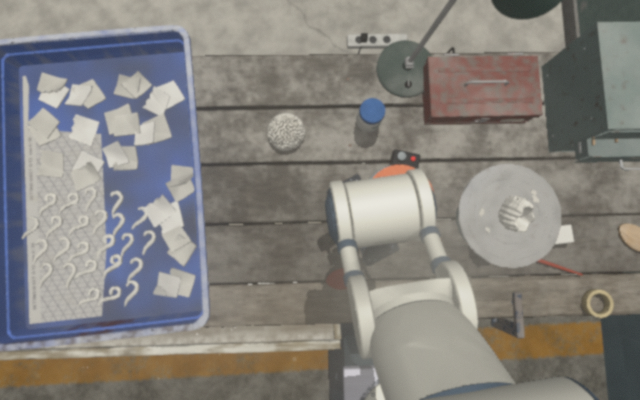

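View pics/side2.png

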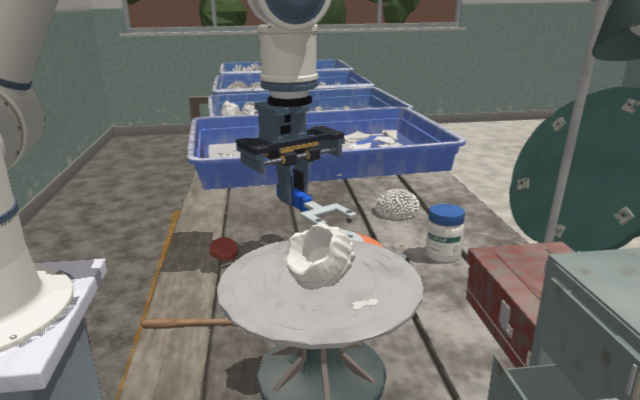

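The wrist hides the ring from the top camera. The side view shows the fork level over the ring at about (325,210), with the ring behind the pot. I'll insert by feel.

```bash
python3 - <<'E'
from h import *
C=np.array([.5598,.0127]);hd=116.9
r=ctrl.move_l(np.r_[C+.125*u(hd),.068],vel=.03,contact_N=6)
print(r,ctrl.current_tool_pos(),ctrl.current_contact_force(),ctrl.current_wrist_torque(),ctrl.current_t())
cv2.imwrite("pics/s3.png",cv2.resize(ctrl.read_camera("side")[150:290,220:440],None,fx=3,fy=3,interpolation=cv2.INTER_CUBIC))
E
```

```text
True [0.50314228 0.12422304 0.06788431] [0.28315174 0.47787823 4.03555858] [-0.34067336 -0.28405754  0.02685302] 8.2667
```

View pics/s3.png

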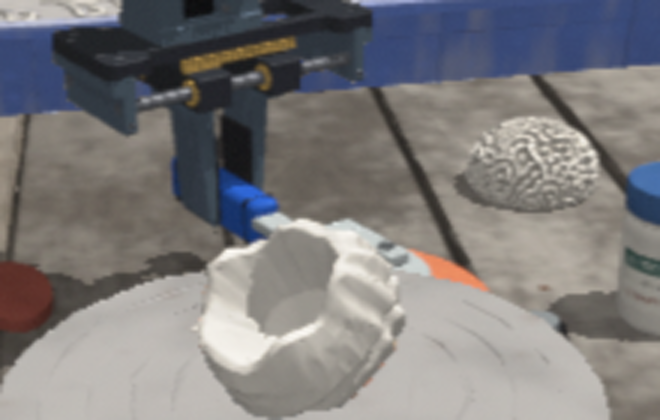

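TCP reached z = 0.068, which is the fully-home height, and contact only came there, so the pins are seated. Now I'll turn clockwise.

```bash
python3 - <<'E'
from h import *
C=np.array([.5598,.0127]);h0=116.9
for i in range(1,13):
    hd=h0-7*i
    ctrl.move_l(np.r_[C+.125*u(hd),.0683],vel=.04,ori=R(hd))
    f=ctrl.current_contact_force();t=ctrl.current_wrist_torque();p=ctrl.current_tool_pos()
    tan=np.r_[-u(hd-90)*-1,0]
    print(i,hd,np.round(f,1),np.round(t,2),"Ft",round(float(f[:2]@u(hd+90)),1),"Fr",round(float(f[:2]@u(hd)),1),"z",round(p[2],4),"err mm",np.round(1e3*(p[:2]-C-.125*u(hd)),1),round(ctrl.current_t(),1))
    if np.linalg.norm(f)>35: break
for n in P: cv2.imwrite(f"pics/{n}4.png",ctrl.read_camera(n))
E
```

```text
1 109.9 [-1.6  0.5 -0.4] [0.18 0.36 0.04] Ft 1.3 Fr 1.0 z 0.068 err mm [-0.6 -0. ] 8.9
2 102.9 [-3.2  4.7 -2.5] [0.86 0.55 0.05] Ft 2.0 Fr 5.3 z 0.0682 err mm [-0.4  0.2] 9.4
3 95.9 [-2.1  6.9 -2.1] [1.32 0.41 0.14] Ft 1.3 Fr 7.1 z 0.0682 err mm [-0.2  0.5] 9.9
4 88.9 [-0.4  8.5 -2. ] [1.73 0.32 0.17] Ft 0.6 Fr 8.5 z 0.0683 err mm [0.  0.7] 10.5
5 81.9 [-0.1 10.7 -3.2] [1.97 0.1  0.09] Ft 1.6 Fr 10.6 z 0.0684 err mm [0.3 0.9] 11.0
6 74.9 [ 0.5 11.2 -2.5] [ 2.25 -0.18  0.09] Ft 2.4 Fr 10.9 z 0.0685 err mm [0.6 1.1] 11.5
7 67.9 [ 2.7 12.3 -3.2] [ 2.35 -0.45  0.03] Ft 2.2 Fr 12.4 z 0.0686 err mm [0.9 1.2] 12.1
8 60.900000000000006 [ 4.1 13.  -3.4] [ 2.47 -0.68 -0.  ] Ft 2.7 Fr 13.4 z 0.0687 err mm [1.3 1.3] 12.6
9 53.900000000000006 [ 5.8 13.3 -2.9] [ 2.55 -1.03 -0.02] Ft 3.2 Fr 14.1 z 0.0687 err mm [1.6 1.4] 13.1
10 46.900000000000006 [ 5.7 13.6 -4.1] [ 2.58 -1.28 -0.09] Ft 5.2 Fr 13.8 z 0.0689 err mm [1.9 1.4] 13.7
11 39.900000000000006 [ 8.1 13.5 -3.6] [ 2.49 -1.61 -0.17] Ft 5.2 Fr 14.8 z 0.069 err mm [2.3 1.3] 14.2
12 32.900000000000006 [ 9.7 11.8 -4.1] [ 2.38 -1.95 -0.15] Ft 4.6 Fr 14.6 z 0.0691 err mm [2.6 1.3] 14.7
```

View pics/top4.png

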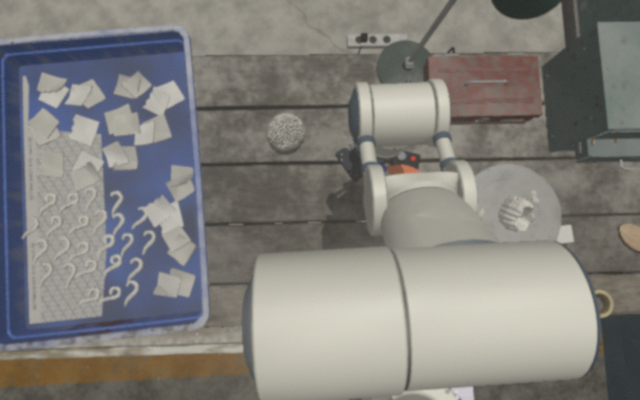

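View pics/side4.png

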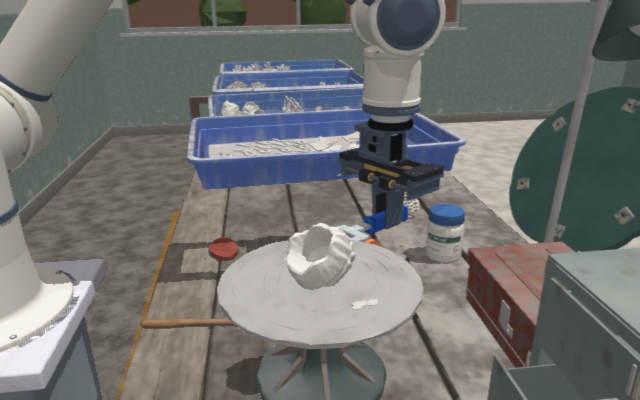

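Turned through 84° with a steady tangential load. There was an outward push of about 15 N, so I'll relieve it, withdraw straight up and inspect the ring.

```bash
python3 - <<'E'
from h import *
C=np.array([.5598,.0127]);hd=32.9
p=ctrl.current_tool_pos();print(p,ctrl.current_contact_force())
ctrl.move_l(np.r_[C+.1275*u(hd),.0683],vel=.02)
print(ctrl.current_tool_pos(),ctrl.current_contact_force())
r=ctrl.move_l(np.r_[C+.1275*u(hd),.105],vel=.05)
print(ctrl.current_tool_pos(),ctrl.current_contact_force(),ctrl.current_wrist_torque(),ctrl.current_grip_width()*91)
ctrl.move_l(np.r_[C+.1275*u(hd),.15],vel=.1)
print(ctrl.current_tool_pos(),ctrl.current_contact_force(),ctrl.current_t())
cv2.imwrite("pics/side5.png",ctrl.read_camera("side"))
E
```

```text
[0.6673265  0.08186949 0.06911063] [10.8226993  12.24452125 -3.67925545]
[0.66754669 0.08203209 0.06854228] [ 3.60858192  3.80705945 -0.85683746]
[0.66662112 0.081938   0.10475283] [-0.55024712 -0.75571296 -2.99289683] [0.00560113 0.02513304 0.04022693] 19.889489292146703
[0.66660683 0.08194149 0.14968712] [ 0.13082916 -0.13015555 -2.68303722] 16.5917
```

View pics/side5.png

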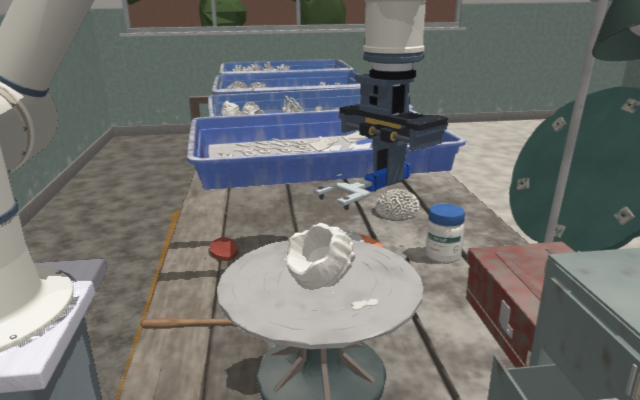

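Spanner came free, level in the grip. I'll carry it to the clear area where it lay and check the ring from there.

```bash
python3 - <<'E'
from h import *
c=np.array([.4846,.3631]);hd=160.4
ctrl.goto(np.r_[c,.14],R(hd))
im=ctrl.read_camera("top");cv2.imwrite("pics/top6.png",im)
cv2.imwrite("pics/z6.png",cv2.resize(im[150:250,350:450],None,fx=5,fy=5,interpolation=cv2.INTER_CUBIC))
print(ctrl.current_t(),ctrl.current_tool_pos())
E
```

```text
18.2667 [0.48507084 0.36266391 0.1399126 ]
```

View pics/z6.png

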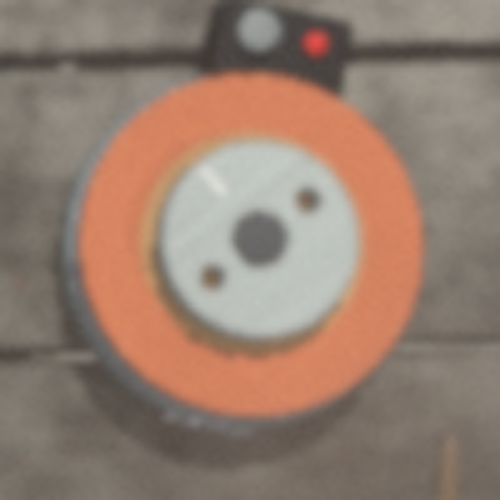

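The holes now sit at crop (307,200) and (212,276), with the white line at upper left (215,180). That is about 79° clockwise, above the 60° needed. Now to lay the spanner down.

```bash
python3 - <<'E'
from h import *
c=np.array([.4846,.3631])
ctrl.move_l(np.r_[c,.015],vel=.1)
r=ctrl.move_l(np.r_[c,.0035],vel=.02,contact_N=4)
print(r,ctrl.current_tool_pos(),ctrl.current_contact_force())
ctrl.command_gripper(1.0);ctrl.sleep(.2)
p=ctrl.current_tool_pos()
ctrl.move_l(np.r_[p[:2],.15],vel=.12)
ctrl.goto([.248,.574,.214],R(156.6))
im=ctrl.read_camera("top");cv2.imwrite("pics/top7.png",im);cv2.imwrite("pics/side7.png",ctrl.read_camera("side"))
print(ctrl.current_t(),ctrl.current_contact_force())
im0=cv2.imread("pics/top0.png")
hsv=[cv2.cvtColor(i,cv2.COLOR_BGR2HSV) for i in(im0,im)]
for n,lo,hi,bx in(("jar",(100,120,60),(125,255,255),(355,95,390,128)),("kidney",(0,100,60),(8,255,255),(320,262,365,295)),("handle",(100,110,60),(125,255,255),(225,180,320,270))):
    for h in hsv:
        q=cv2.inRange(h,lo,hi)[bx[1]:bx[3],bx[0]:bx[2]];y,x=np.nonzero(q);print(n,x.mean()+bx[0],y.mean()+bx[1])
print("dome diff",np.abs(im[105:160,260:315].astype(int)-im0[105:160,260:315]).mean())
for i in(0,1):
    pass
A=dark(im,(350+307/5-.4,150+200/5-.4));B=dark(im,(350+212/5-.4,150+276/5-.4))
d=(ray(A,.0755)-ray(B,.0755));print("hole dir",np.degrees(np.arctan2(d[1],d[0])),"was 26.9",np.linalg.norm(d))
E
```

```text
True [0.48456382 0.36315907 0.00711453] [-0.53158479  1.28871455  0.88749192]
24.1167 [ 1.09765984  0.31183539 -0.10131797]
jar 372.6354166666667 106.9375
jar 372.8888888888889 106.92592592592592
kidney 343.4726368159204 277.2636815920398
kidney 343.26876513317194 277.37046004842614
handle 257.9966777408638 233.28239202657807
handle 258.1395348837209 233.56478405315613
dome diff 1.0828650137741047
hole dir -52.86868547703514 was 26.9 0.06022825364850795
```

View pics/top7.png

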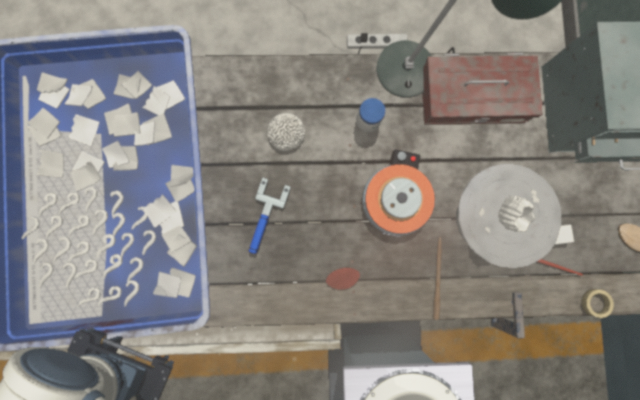

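View pics/side7.png

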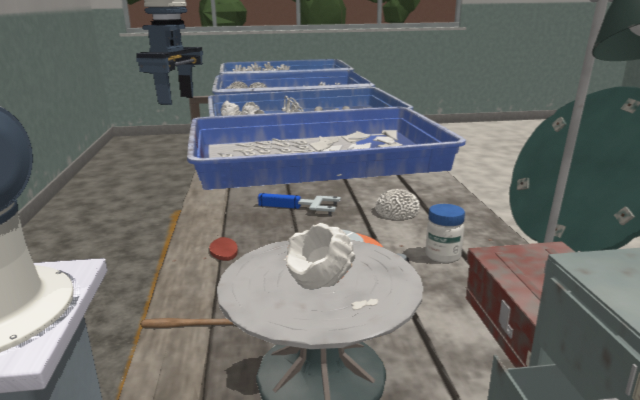

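The spanner lies flat with its handle at (258,233) and fork at (273,192), as at the start. The ring has turned about 79.8°, and the jar, dome and kidney have not moved.

```bash
python3 -c "
from bench import ctrl
ctrl.sign_off()"
```

```text
the job is handed in; nothing more can be done
```

The lock ring is slackened by about 80° clockwise (60° was needed), and the spanner is back on the worktop, pins down and released. The job is handed in; it took about 24 s of the 56 s allowed.

- **Ring:** both pins went fully home, and I swept the handle 84° clockwise. The hole line measured before and after in the top view moved from 26.9° to -52.9°. No measured force came near the limits.
- **Spanner:** it lies in almost exactly its starting pose and looks flat in both views.
- **Bystanders:** the jar, dome and kidney stayed where they were, to within about 0.3 pixel for the jar and kidney. The dome was checked by comparing pictures, with no visible change.

Three things did not go as planned:

- **Pin view:** the arm hid the ring from the top camera during insertion, so I judged the pins seated by height and contact force alone.
- **Side force:** a sideways pull of up to about 15 N built up along the handle while turning. I relieved it before lifting the spanner out.
- **Set-down height:** when laying the spanner down, contact came about 3 mm higher than the pick-up height, so it may have settled slightly on release.

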